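# Slide the coaster box down the tray's lane

### The arm

A 6-joint arm with a two-finger parallel gripper is mounted at the origin on the work surface. World frame = base frame: x ahead of the robot, y to its left, z up, the work surface at z = 0. Lengths are in m, angles in rad, forces in N, time in s.
With the tool pointing down it reaches from about 0.3 to 0.775 m from the base axis. Payload 14.6 kg.
Tool frame: the origin (TCP) lies on the mounting face of the last link; the fingertips stand 199 mm ahead of it and the grasp point (between the pads) lies 180 mm ahead of it; z points along the fingers, y is the direction in which the jaws open and shut (so a half turn about z gives the same grasp; the last joint's range is limited). The gripper opens to 94 mm and grips with 3 to 60 N. Pads are 16 mm wide; open, the fingers measure 119 mm over their backs; the gripper's body (75 mm by 177 mm) begins 78 mm behind the grasp point.
Start: joints at [1.272, 0.3, 1.521, -0, 1.321, -0.067], TCP at [0.126, 0.535, 0.405] pointing down, gripper open.
Joint ranges: [-3.03, 3.03], [-0.79, 2.21], [0.23, 2.52], [-1.04, 4.18], [0, 3.07], [-2.55, 2.55]. Speed limits (rad/s): [2.22, 2.22, 2.57, 3.14, 3.14, 3.14].

### API

Orientations are given as [roll, pitch, yaw] about the fixed x, y, z axes, in that order (R = Rz(yaw) Ry(pitch) Rx(roll)).
In Python, from station import sensors, vision, job gives the robot as it stands. The module is installed in compiled form; this text tells all that it offers.
- The arm moves only by the tool arm_command, never from a script. Its argument "plan" is one flat list of numbers, 5 for each row, row after row: the closure, from -1 (fully open) to 1 (shut), so that 0 is half open, then the shift along the world's x, y, z scaled (see below), then the turn about the world's z scaled (see below). A call has 1 to 20 rows; each row is the pose to reach, as a shift and turn from the pose commanded when the call began; what a row does not reach only later rows make up. The controller multiplies each number of a shift by 400 mm and each number of a turn by 120 degrees. A row lasts 1/10 s, in which the tool goes at most 50 mm and 8.59 degrees, less where a joint would pass 70% of its speed; a pose out of reach is approached as far as the arm can. A call with a number of a shift or a turn outside -1 to 1 is refused whole. A call with a gripper value outside its range is refused whole. The fingers move at their own pace and stop on an object; "newtons" is the grip in N (left out, the last holds). Time passes only in rows, so rows that repeat a pose let the fingers close. It gives the time, the measured TCP pose, the force and the opening at its end, in the units of the state.
- sensors.get_obs(): the state, without advancing time (a new reading comes with each control period).
- vision.camera(name): name is "scene" or "top" or "wrist"; returns the picture (480x640x3 uint8, blue, green, red); there is no depth.
- vision.camera_params(name): a dict with "intrinsics" (3x3 intrinsics, pixels), "rvec" (rotation vector, rad) and "tvec" (3), from world to camera coordinates, as OpenCV has them. Camera axes: x right, y down, z forward; pixel columns grow to the right and rows downward; lengths in m; the calibration is good to about 2 mm. A picture is of the moment at which its call begins: read the wrist's pose just before it. camera_params takes no time and is no camera call; for the wrist camera it gives the pose at the moment of the call.
- job.hand_in(): hands the job in, once; it reports no verdict.
Trained networks look in the newest picture that a camera, given by its name, has taken for a name from the list of things; names that differ only in an ending like _2 or _b are one class to them, and where a whole thing is asked for, a point or a joint stands for the part that bears it (a point fixed in the world has none). Each returns a list of dicts, best first, with "confidence" (0 to 1); they miss things now and then, are a little off and sometimes report something else, mostly with a low value. They report only what shows in the picture. A call takes as long as a camera call. They do not tell look-alikes from the thing itself.
- vision.search_frame(name, camera): "at" ([row, column] in pixels, amid what is visible of it).
- vision.silhouettes(name, camera): "mask" (480x640 bool, what is visible of it) and "at" ([row, column] in pixels, amid what is visible of it).
- vision.pinpoint(name, camera): "at" ([row, column] in pixels: a listed point, or the origin of a listed thing).
The state is a dict: "time_s": time; "qpos": joint angles; "joint_vel": joint speeds; "tau": joint torques, N m; "ee_pos": TCP position; "eef_rot": TCP orientation; "force": force on the tool from outside, world axes, zero at the start; "moment": the same for the moment, N m; "grip_width": finger opening in m.
Only numpy, scipy, OpenCV 4.12 (cv2) and the standard library are available. Lean on these libraries where they do the work, as an engineer would, in place of code of your own. Each camera call takes 0.05 s, during which the arm holds its last target.

### The job

On the bar's black tray, push the wooden coaster box down the lane between the two chrome rails until its front is level with the far ends of the rails, standing straight in the lane. Push it along the floor with the fingertips, without lifting it; neither the box nor the robot may touch either polished rail, and the glasses and everything else must stay undisturbed.

Things in the scene. Friction and masses are not known exactly. Their poses are not given: they have to be found in the camera images.
- tray: fixed black glass tray with chrome rim, 360 mm (its x) by 460 mm (its y), turned up to 16 degrees. Origin at counter height; floor 12 mm above it, rim 8 mm above the floor. y is the lane's direction: the lane runs along x = 0 from y = -30 (mouth) to +160 mm (end). Floor spans x -174 to 174, y -239 to 209 mm, clear where y is below -30 mm. Paper dots are flat, only for looks.
- lane_mouth (a point): point on the tray floor midway between the rails at the mouth of the lane, where the box goes in; axes as the tray's
- lane_end (a point): point on the tray floor midway between the far ends of the rails, where the lane ends, 190 mm from the mouth; axes as the tray's. There is no stop: the floor goes on 49 mm beyond to the rim.
- rail_near: fixed polished chrome guide rail, a bar 10 mm wide and 190 mm long along the lane, its top 22 mm above the tray floor; the rail on the robot's side (tray x = -67 mm to its middle). Origin on the floor under its middle; axes as the tray's. The clear width between the two rails is 124 mm.
- rail_far: the same rail on the side away from the robot (tray x = +67 mm to its middle)
- coaster_box: loose wooden box, 100 mm wide (its x), 120 long (its y), 65 high, dark line round the lid, pale panel on top; 0.4-0.75 kg, slides at 2-5 N, stays where left. Origin centre of underside. Starts flat on the tray floor before the mouth, front 15-40 mm short of the rails, up to 22 mm off the lane's middle line and up to 12 degrees turned; its y points down the lane.
- box_front (a point): middle of the lower edge of the box's front face (60 mm from its centre along its +y), the face that goes into the lane first
- box_back (a point): middle of the lower edge of the box's back face (60 mm from its centre along its -y), upright and flat, 100 mm wide and 65 mm high, the face to push on
- glass_a: a loose glass tumbler standing upside down on the tray, 72 mm wide at the foot, 100 mm high, beside the near rail; origin centre of underside; not to be disturbed
- glass_b: a second such tumbler, beside the near rail closer to the lane's end; not to be disturbed
- glass_c: a third such tumbler, beside the far rail; not to be disturbed
- jigger: loose steel double-cone measure, 42 mm wide, 72 mm high, standing on the tray beside the far rail; origin centre of underside; not to be disturbed
- wine: loose green glass bottle, 84 mm wide, 300 mm high, standing on the counter to the robot's right; not to be disturbed
- bowl: loose lidded white china sugar bowl, 124 mm wide, 88 mm high, on the counter to the robot's left; not to be disturbed
There are look-alikes about, which are no part of the job. Several things have the shape of the coaster_box; the one meant has the colours described above.

How it is judged:
On the way:
1. the box has entered the lane, its front 30 mm or more past the mouth (y of box_front in the frame of lane_mouth above 0.03 m and angle between the y axis of coaster_box and the y axis of tray, either way round below 0.2 rad), for 0.1 s.
At the end, for the whole second after the job is handed in: The box stands flat and still on the tray floor between the rails, the middle of its front within 8 mm of level with the rails' far ends, its front and back within 12 mm of the lane's middle line and within 0.12 rad of straight, touching neither rail (y of box_front in the frame of lane_end between -0.008 and 0.008 m and x of box_front in the frame of lane_end between -0.012 and 0.012 m and x of box_back in the frame of lane_end between -0.012 and 0.012 m and z of coaster_box in the frame of lane_end between -0.003 and 0.003 m and angle between the y axis of coaster_box and the y axis of tray, either way round below 0.12 rad and angle between coaster_box's own z axis and vertical below 0.05 rad and linear speed of coaster_box below 0.01 m/s).
It fails at once if the box touches a rail (contact force between coaster_box and rail_near above 0.1 N or contact force between coaster_box and rail_far above 0.1 N).
It fails at once if the robot touches a rail (contact force between any of the arm, the fingers and rail_near above 0.3 N or contact force between any of the arm, the fingers and rail_far above 0.3 N).
It fails at once if the box is lifted (8 mm off the tray floor) or tipped (0.15 rad) (z of coaster_box in the frame of lane_end above 0.008 m or angle between coaster_box's own z axis and vertical above 0.15 rad).
It fails at once if a glass, the jigger, the bottle or the sugar bowl is moved by more than 10 mm or tipped (distance of any of glass_a, glass_b, glass_c, jigger, wine, bowl from where it was at the start of the episode above 0.01 m or angle between any of glass_a, glass_b, glass_c, jigger, wine, bowl's own z axis and vertical above 0.15 rad).
It also fails if it takes over 72 s, if anything falls off the work surface, if the arm or the gripper's body presses on something with over 40 N, if the wrist force passes 120 N, or if a joint passes its speed limit or range.

## Working session

There is one attempt and no reset: what is moved stays moved. The work goes in short steps, Python scripts to look and compute and a tool call to move; the robot and the scene stay as the last step left them, time stands still between calls to the robot, and variables do not carry over. Pictures are saved under pics/ and viewed, and the job is handed in when it is done.

Besides the shell and the picture viewer there is one more tool, called after ">>>" by a JSON object that holds its "name" and its "arguments". arm_command: Moves the arm, as the interface text tells. Its arguments: {"type":"object","properties":{"plan":{"type":"array"},"newtons":{"type":"number"}},"required":["plan"]}

```bash
mkdir -p pics; python3 - <<'E'
from station import sensors, vision, job
import cv2
print(sensors.get_obs())
for n in ("scene","top"):
    cv2.imwrite(f"pics/{n}0.png",vision.camera(n))
    p=vision.camera_params(n);print(n,p)
E
```

```text
{'time_s': 0.0, 'qpos': array([ 1.27239697e+00,  3.00474717e-01,  1.52158505e+00,  6.97637164e-06,
        1.32070644e+00, -6.65790693e-02]), 'joint_vel': array([8.51772701e-04, 9.27437265e-04, 1.49199704e-03, 1.64757021e-05,
       3.53577028e-03, 4.99196231e-05]), 'tau': array([ 8.45207651e-04, -5.31811273e+01, -3.52728724e+01,  7.08086975e-02,
        2.44824355e-02, -6.69562291e-05]), 'ee_pos': array([0.12634357, 0.53525752, 0.40408253]), 'eef_rot': array([-3.14042215e+00, -8.48189778e-05,  2.90977059e+00]), 'force': array([0.67892342, 0.76755925, 0.85747453]), 'moment': array([-0.01171834, -0.03799121, -0.00126879]), 'grip_width': 0.09417849188752547}
scene {'intrinsics': array([[617.65323511,   0.        , 323.04758537],
       [  0.        , 617.65323511, 241.63205736],
       [  0.        ,   0.        ,   1.        ]]), 'rvec': array([ 0.71378677,  2.49343019, -1.31073792]), 'tvec': array([ 0.41675575, -0.10933731,  1.67498351])}
top {'intrinsics': array([[522.81903405,   0.        , 318.48019694],
       [  0.        , 522.81903405, 244.41248826],
       [  0.        ,   0.        ,   1.        ]]), 'rvec': array([ 2.1961324 , -2.13613222,  0.12645227]), 'tvec': array([-0.01470522,  0.45978394,  1.35546165])}
```

View pics/scene0.png

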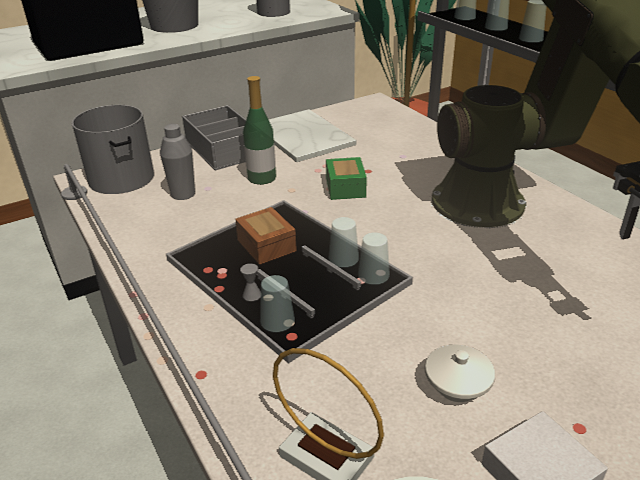

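View pics/top0.png

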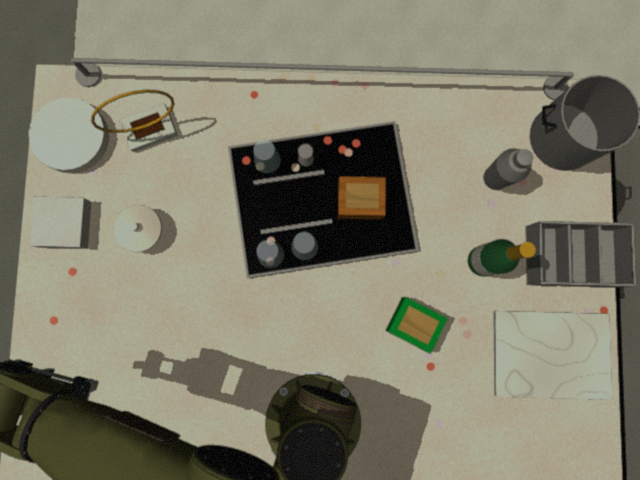

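```bash
python3 - <<'E'
from station import vision
import cv2
im=cv2.imread("pics/top0.png")
c=im[115:285,222:428]
cv2.imwrite("pics/crop0.png",cv2.resize(c,None,fx=3.5,fy=3.5,interpolation=cv2.INTER_CUBIC))
for n in ("coaster_box","box_front","box_back","lane_mouth","lane_end","rail_near","rail_far","tray","glass_a","jigger"):
    vision.camera("top")
    r=vision.pinpoint(n,"top"); print(n,[(d["at"],round(float(d["confidence"]),2)) for d in r][:4])
E
```

```text
coaster_box [([201.3, 357.7], 0.66), ([195.1, 316.3], 0.63), ([323.5, 414.6], 0.58)]
box_front [([198.7, 336.7], 0.62), ([310.9, 388.3], 0.57)]
box_back []
lane_mouth [([199.7, 327.8], 0.57)]
lane_end [([208.1, 254.8], 0.6)]
rail_near [([230.9, 294.4], 0.73)]
rail_far [([182.5, 288.4], 0.89)]
tray [([199.2, 316.4], 0.8), ([159.6, 305.0], 0.64), ([161.4, 268.4], 0.3)]
glass_a [([255.3, 270.7], 0.76), ([201.4, 332.6], 0.73), ([244.7, 303.3], 0.62), ([160.5, 268.9], 0.58)]
jigger [([158.1, 304.5], 0.61)]
```

View pics/crop0.png

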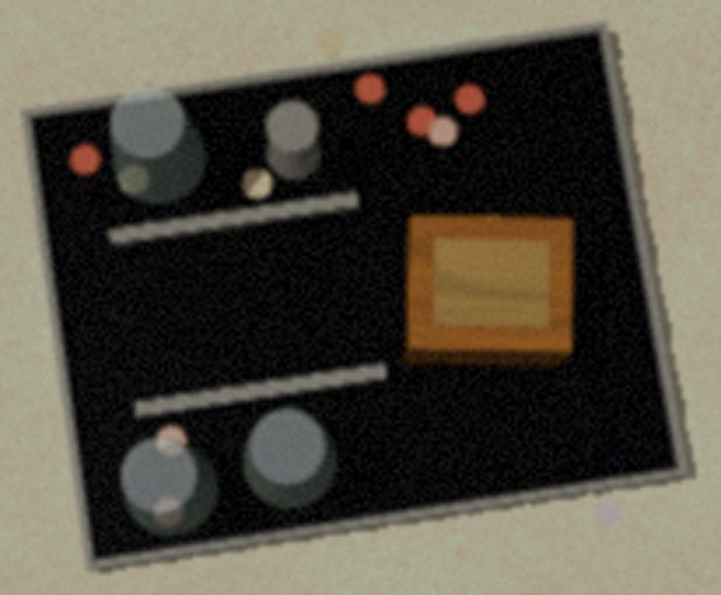

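```bash
cat > h.py <<'E'
import numpy as np, cv2
from scipy.optimize import minimize
S=6
def cam(name):
    from station import vision
    p=vision.camera_params(name); return [np.array(p[k],float) for k in("intrinsics","rvec","tvec")]
def proj(P,c): return cv2.projectPoints(np.array(P,float).reshape(-1,1,3),c[1],c[2],c[0],None)[0].reshape(-1,2)
def Rz(a): return np.array([[np.cos(a),-np.sin(a)],[np.sin(a),np.cos(a)]])
def boxpts(cx,cy,hx,hy,z0,z1): return np.array([[cx+a*hx,cy+b*hy,z] for a in(-1,1) for b in(-1,1) for z in(z0,z1)])
def place(P,q):
    P=P.copy(); P[:,:2]=P[:,:2]@Rz(q[2]).T+q[:2]; return P
def fit(mask,bodies,q0,c,pad=12):
    ys,xs=np.nonzero(mask); r0,c0=ys.min()-pad,xs.min()-pad; h,w=ys.max()+pad-r0,xs.max()+pad-c0
    m=cv2.resize(mask[r0:r0+h,c0:c0+w].astype(np.float32),None,fx=S,fy=S,interpolation=cv2.INTER_LINEAR)
    def cost(q):
        q=[q[0]/1000,q[1]/1000,q[2]/100]; im=np.zeros(m.shape,np.uint8)
        for B in bodies:
            p=(proj(place(B,q),c)-[c0,r0]+.5)*S-.5
            cv2.fillConvexPoly(im,cv2.convexHull(np.round(p*16).astype(np.int32)),1,shift=4)
        r=cv2.GaussianBlur(im.astype(np.float32),(0,0),S*.5)
        return float(((r-m)**2).sum()/m.sum())
    x=np.array([q0[0]*1000,q0[1]*1000,q0[2]*100]);
    for st in (8,2):
        sx=np.vstack([x]+[x+np.eye(3)[i]*st for i in range(3)])
        o=minimize(cost,x,method="Nelder-Mead",options=dict(initial_simplex=sx,xatol=.01,fatol=1e-6,maxiter=200)); x=o.x
    return np.array([x[0]/1000,x[1]/1000,x[2]/100]),o.fun
TRAY=[boxpts(0,0,.18,.23,0,.02)]
RAILS=[boxpts(s*.067,.065,.005,.095,.012,.034) for s in(-1,1)]
BOX=[boxpts(0,0,.05,.06,.012,.077)]
def boxmask(im):
    h=cv2.cvtColor(im,cv2.COLOR_BGR2HSV)
    return cv2.inRange(h,(5,100,40),(28,255,255))
def comp(m,at):
    n,l,s,ce=cv2.connectedComponentsWithStats(m); k=l[at[0],at[1]]; return (l==k)&(k>0)
def ray(px,c,z):
    R=cv2.Rodrigues(c[1])[0]; o=-R.T@c[2].ravel(); d=R.T@np.linalg.inv(c[0])@[px[0],px[1],1]; return o+d*(z-o[2])/d[2]
def rel(box,tray):
    d=Rz(-tray[2])@(box[:2]-tray[:2]); return d*1000,np.degrees(box[2]-tray[2])
E
python3 - <<'E'
from h import *
from station import vision
for n,at in(("top",(197,362)),("scene",(240,265))):
    c=cam(n); im=cv2.imread(f"pics/{n}0.png")
    m=comp(boxmask(im),at)
    m=cv2.morphologyEx(m.astype(np.uint8),cv2.MORPH_CLOSE,np.ones((5,5)))>0
    p=ray(at[::-1],c,.077); 
    print(n,m.sum(),p)
    best=min((fit(m,BOX,[p[0],p[1],a],c) for a in(-.05,.15)),key=lambda t:t[1]); print("box",best)
    if n=="top":
        b=best[0]
        g=cv2.cvtColor(im,cv2.COLOR_BGR2GRAY); 
        m2=np.zeros(g.shape,np.uint8)
        gm=(g>70).astype(np.uint8); mm=np.zeros_like(gm)
        # rails polygons from crop coords
        for poly in([(100,222),(365,182),(368,214),(104,250)],[(128,394),(390,354),(394,384),(132,424)]):
            cv2.fillPoly(mm,[np.round(np.array(poly)/3.5+[222,115]).astype(int)],1)
        rm=(gm&mm)>0; print("railpx",rm.sum())
        q0=[ray((316,199),c,.012)[0],ray((316,199),c,.012)[1],.15]
        L=fit(rm,RAILS,q0,c); print("tray from rails",L)
        sil=vision.silhouettes("tray","top") if 0 else None
        dark=(g<75).astype(np.uint8)
        out=im.copy()
        for B,q in((TRAY,L[0]),(RAILS,L[0]),(BOX,b)):
            for P in B:
                cv2.polylines(out,[cv2.convexHull(np.round(proj(place(P,q),c)*16).astype(np.int32))],True,(0,255,0),1,shift=4)
        cv2.imwrite("pics/fit0.png",cv2.resize(out[115:285,222:428],None,fx=3.8,fy=3.5,interpolation=cv2.INTER_CUBIC))
        print(rel(b,L[0]))
E
```

```text
top 2038 [ 0.57999705 -0.11026416  0.077     ]
box (array([ 0.58563938, -0.11030655,  0.01512822]), np.float64(0.004605285823345184))
railpx 547
tray from rails (array([0.5860955 , 0.00752713, 0.18445807]), np.float64(0.23172959685325623))
(array([ -22.0607161 , -115.75106454]), np.float64(-9.701886077687597))
scene 2433 [ 0.6138882  -0.04530599  0.077     ]
box (array([ 0.58252885, -0.1094073 , -0.00789599]), np.float64(0.009901339188218117))
```

View pics/fit0.png

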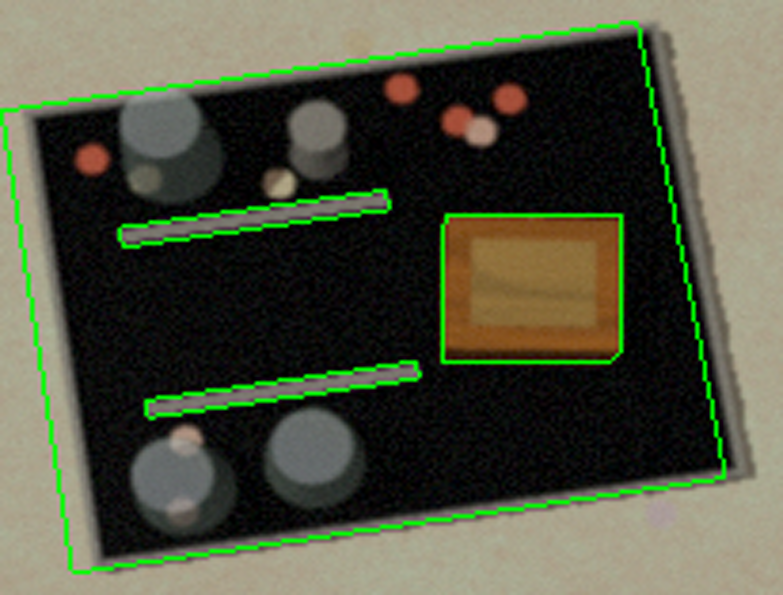

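```bash
cat >> h.py <<'E'
TRAY=[boxpts(0,-.015,.18,.23,0,.02)]
E
python3 - <<'E'
from h import *
c=cam("top"); im=cv2.imread("pics/top0.png").astype(np.float32)
g=im.mean(2)
mm=np.zeros(g.shape,np.uint8)
for poly in([(100,222),(365,182),(368,214),(104,250)],[(128,394),(390,354),(394,384),(132,424)]):
    cv2.fillPoly(mm,[np.round(np.array(poly)/3.5+[222,115]).astype(int)],1)
v=g[mm>0]; print(np.percentile(v,[5,50,80,90,95,99]))
soft=np.clip((g-12)/110,0,1)*mm
for q0 in([.586,.0075,.18],[.586,.005,.14]): print("rails",fit(soft,RAILS,q0,c))
# tray outer: counter is warm (R-B) vs grey rim
rb=im[:,:,2]-im[:,:,0]
print(rb[140,200],rb[200,225:245],g[200,225:245])
cnt=np.clip((25-rb)/25.,0,1)
full=np.zeros(g.shape,np.uint8); cv2.fillConvexPoly(full,np.array([(224,142),(400,116),(428,254),(242,284)]),1)
m=((rb<20)&(full>0)).astype(np.uint8)
cc=comp(m,(210,280)); cc=cv2.morphologyEx(cc.astype(np.uint8),cv2.MORPH_CLOSE,np.ones((9,9)))
cnts=cv2.findContours(cc,cv2.RETR_EXTERNAL,cv2.CHAIN_APPROX_NONE)[0]; z=np.zeros_like(cc); cv2.drawContours(z,cnts,-1,1,-1)
cv2.imwrite("pics/m.png",z*255)
for q0 in([.586,.0075,.18],[.586,.005,.14]):print("tray",fit(z,TRAY,q0,c))
E
```

```text
[  2.          54.5        110.         115.33333588 118.
 121.        ]
rails (array([0.58594454, 0.00742633, 0.18268732]), np.float64(0.09381474554538727))
rails (array([0.58596778, 0.00742367, 0.18282394]), np.float64(0.09364955127239227))
25.0 [28. 31. 30. 28. 22. 22. 28. 26. 26. 23. 17. 11. 11.  7.  5.  2.  3.  0.
 -1. -5.] [157.33333   158.66667   157.33333   158.        165.33333   163.
 158.        159.33333   163.66667   163.66667   141.        118.666664
 106.666664   52.666668    5.3333335   2.6666667  19.          1.3333334
  12.         12.666667 ]
tray (array([0.58396153, 0.00570051, 0.18352968]), np.float64(0.005567012820392847))
tray (array([0.58405927, 0.00549914, 0.18402985]), np.float64(0.005547377746552229))
```

View pics/m.png

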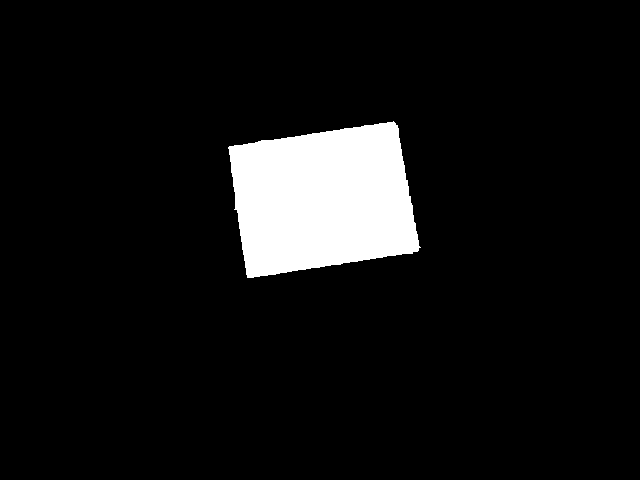

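>>> {"name": "arm_command", "arguments": {"plan": [-0.4,0.5,-0.5,0,0,-0.4,0.92,-1,0,0,-0.4,0.92,-1,0,0,-0.4,0.92,-1,0,0,-0.4,0.92,-1,0,0,-0.4,0.92,-1,0,0,-0.4,0.92,-1,0,0,-0.4,0.92,-1,0,0,-0.4,0.92,-1,0,0,-0.4,0.92,-1,0,0,-0.4,0.92,-1,0,0,-0.4,0.92,-1,0,0,-0.4,0.92,-1,0,0,-0.4,0.92,-1,0,0,-0.4,0.92,-1,0,0]}}

```text
time_s: 2.6
ee_pos: [0.4937, 0.1363, 0.4049]
eef_rot: [3.141, 0.0, 2.911]
force: [0.8, 0.3, -0.2]
grip_width: 0.0661
```

>>> {"name": "arm_command", "arguments": {"plan": [-0.4,0,-0.66,0,0.1975,-0.4,0,-0.66,0,0.1975,-0.4,0,-0.66,0,0.1975,-0.4,0,-0.66,0,0.1975,-0.4,0,-0.66,0,0.1975,-0.4,0,-0.66,0,0.1975,-0.4,0,-0.66,0,0.1975,-0.4,0,-0.66,0,0.1975,-0.4,0,-0.66,0,0.1975]}}

```text
time_s: 3.5
ee_pos: [0.4944, -0.1274, 0.4048]
eef_rot: [3.142, 0.0, -2.958]
force: [-0.2, 0.3, -0.6]
grip_width: 0.0657
```

```bash
python3 - <<'E'
from station import sensors, vision
import cv2
o=sensors.get_obs();print(o["ee_pos"],o["eef_rot"],o["force"],o["qpos"])
cv2.imwrite("pics/wrist1.png",vision.camera("wrist"))
cv2.imwrite("pics/scene1.png",vision.camera("scene"))
E
```

```text
[ 0.4944065  -0.12737749  0.40478676] [ 3.14153583e+00  2.09269744e-04 -2.95810605e+00] [-0.23738206  0.26845949 -0.60626033] [-3.23923524e-01  2.11846016e-01  1.63112654e+00  1.57138554e-04
  1.29846481e+00 -2.07824872e+00]
```

View pics/wrist1.png

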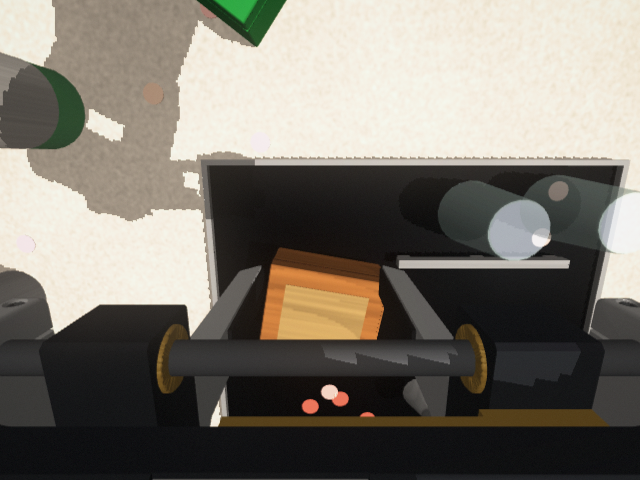

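View pics/scene1.png

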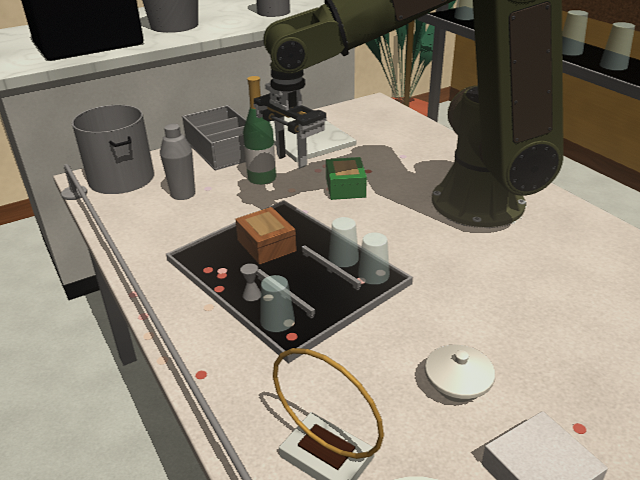

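>>> {"name": "arm_command", "arguments": {"plan": [-0.4,0,0,-0.3,0,-0.4,0,0,-0.415,0,-0.4,0,0,-0.415,0,-0.4,0,0,-0.415,0,-0.4,0,0,-0.415,0,-0.4,0,0,-0.415,0,-0.4,0,0,-0.415,0]}}

```text
time_s: 4.3
ee_pos: [0.4948, -0.1285, 0.2403]
eef_rot: [-3.14, 0.002, -2.959]
force: [-0.2, -0.3, 0.9]
grip_width: 0.0658
```

```bash
python3 - <<'E'
from station import sensors, vision
import cv2
o=sensors.get_obs();print(o["ee_pos"],o["eef_rot"],o["force"])
cv2.imwrite("pics/wrist2.png",vision.camera("wrist"))
cv2.imwrite("pics/top2.png",vision.camera("top")[100:300,200:450])
E
```

```text
[ 0.49481648 -0.12850086  0.2403157 ] [-3.14023454e+00  2.40536787e-03 -2.95911263e+00] [-0.22650006 -0.3016006   0.94044383]
```

View pics/wrist2.png

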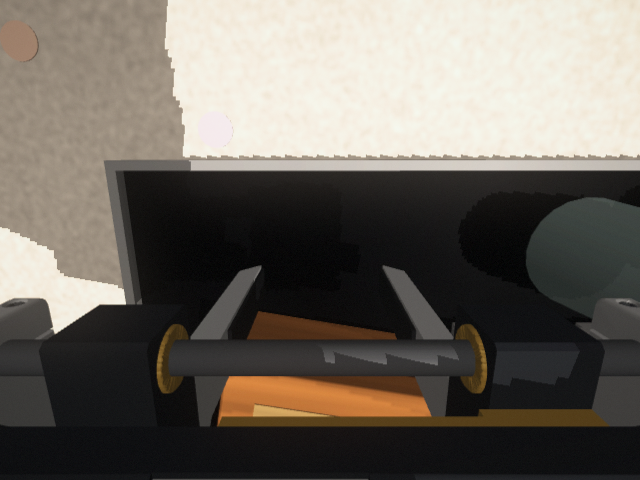

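View pics/top2.png

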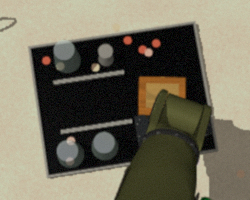

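>>> {"name": "arm_command", "arguments": {"plan": [-0.4,0.025,0.0046,0,0,-0.4,0.05,0.0093,0,0,-0.4,0.065,0.012,0,0,-0.4,0.08,0.0148,0,0,-0.4,0.09,0.0167,0,0,-0.4,0.1,0.0185,0,0,-0.4,0.11,0.0204,0,0,-0.4,0.12,0.0222,0,0,-0.4,0.12,0.0222,0,0]}}

```text
time_s: 5.3
ee_pos: [0.5428, -0.1196, 0.2386]
eef_rot: [3.142, 0.001, -2.96]
force: [0.5, -0.0, 0.5]
grip_width: 0.066
```

```bash
python3 - <<'E'
from station import sensors, vision
import cv2
o=sensors.get_obs();print(o["ee_pos"],o["eef_rot"],o["force"])
cv2.imwrite("pics/wrist3.png",vision.camera("wrist"))
t=vision.camera("top");cv2.imwrite("pics/top3.png",cv2.resize(t[100:300,200:450],None,fx=3,fy=3))
cv2.imwrite("pics/scene3.png",vision.camera("scene"))
E
```

```text
[ 0.54278503 -0.11964555  0.23862462] [ 3.14152432e+00  6.59614461e-04 -2.95950503e+00] [ 0.45624087 -0.01298351  0.47353474]
```

View pics/wrist3.png

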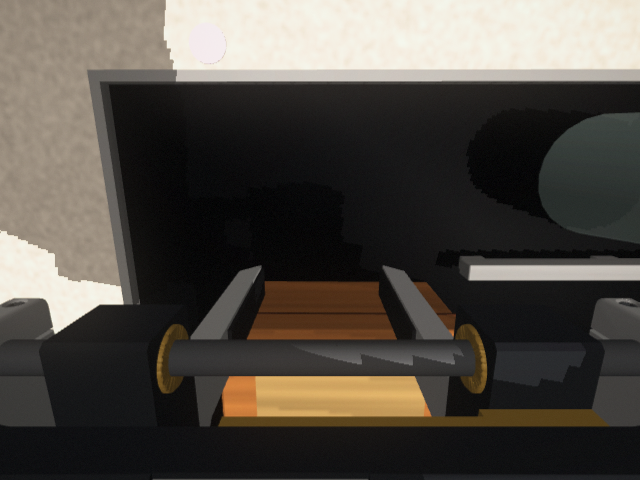

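View pics/top3.png

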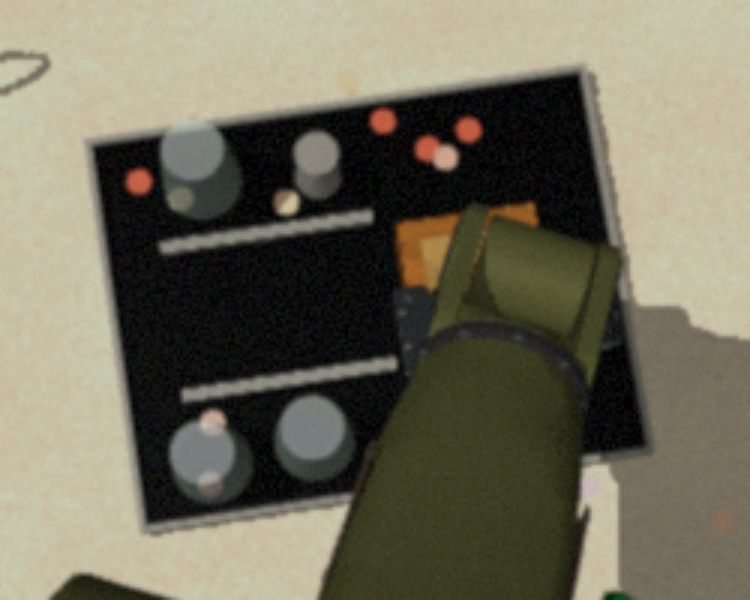

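View pics/scene3.png

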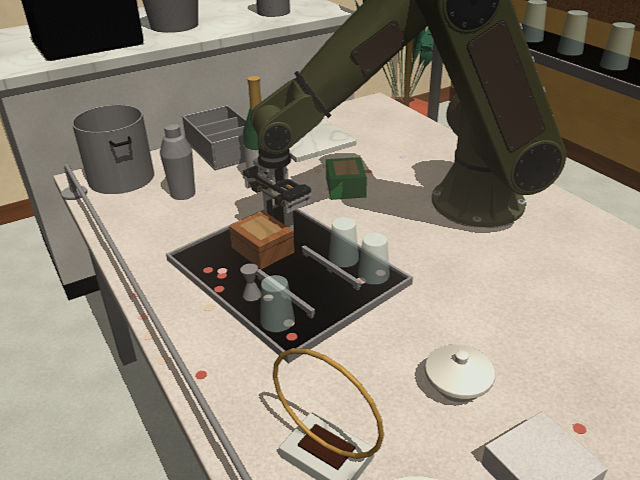

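>>> {"name": "arm_command", "arguments": {"plan": [-0.4,-0.1,-0.0185,0,0,-0.4,-0.2,-0.037,0,0,-0.4,-0.38,-0.07,0.2,0,-0.4,-0.38,-0.07,0.4,0,-0.4,-0.38,-0.07,0.4,0,-0.4,-0.38,-0.07,0.4,0,-0.4,-0.38,-0.07,0.4,0,-0.4,-0.38,-0.07,0.4,0]}}

```text
time_s: 6.25
ee_pos: [0.3902, -0.1477, 0.3986]
eef_rot: [-3.141, 0.001, -2.96]
force: [1.1, 0.3, -0.2]
grip_width: 0.0658
```

```bash
cat > meas.py <<'E'
from h import *
import sys
from station import vision,sensors
def run(tag,L=(.586,.0074,.183),ats=dict(top=None,scene=None)):
    print(sensors.get_obs()["time_s"])
    for n in ats:
        c=cam(n); im=vision.camera(n); cv2.imwrite(f"pics/{n}{tag}.png",im)
        m=boxmask(im)
        k,l,s,ce=cv2.connectedComponentsWithStats(m)
        # component nearest expected
        at=ats[n]; j=min((i for i in range(1,k) if s[i,4]>600),key=lambda i:np.hypot(*(ce[i]-at)))
        mk=cv2.morphologyEx((l==j).astype(np.uint8),cv2.MORPH_CLOSE,np.ones((5,5)))>0
        p=ray(ce[j],c,.06)
        r=min((fit(mk,BOX,[p[0],p[1],a],c) for a in(.1,.2)),key=lambda t:t[1])
        print(n,s[j],r,*rel(r[0],np.array(L)))
        out=im.copy()
        for B,q in((TRAY,L),(RAILS,L),(BOX,r[0])):
            for P in B: cv2.polylines(out,[cv2.convexHull(np.round(proj(place(P,np.array(q)),c)*16).astype(np.int32))],True,(0,255,0),1,shift=4)
        x,y=np.clip(np.array(ce[j])-[150,90],0,[370,300]).astype(int)
        cv2.imwrite(f"pics/{n}{tag}_f.png",cv2.resize(out[y:y+180,x:x+260],None,fx=3,fy=3))
E
python3 - <<'E'
from meas import *
run("4",ats=dict(top=(358,195),scene=(262,240)))
E
```

```text
6.25
top [ 331  167   54   49 2077] (array([ 0.60110867, -0.09919216,  0.18073319]), np.float64(0.00912805087864399)) [  -4.54128447 -107.56178683] -0.12987864847773054
scene [ 230  211   65   58 2573] (array([ 0.59825876, -0.09862373,  0.16246172]), np.float64(0.009716944769024849)) [  -7.24016175 -106.48421567] -1.1767568169318137
```

View pics/top4_f.png

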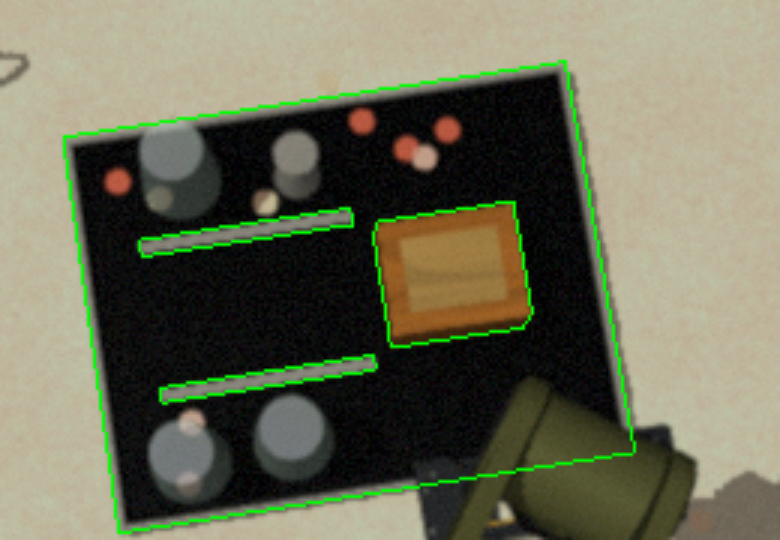

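View pics/scene4_f.png

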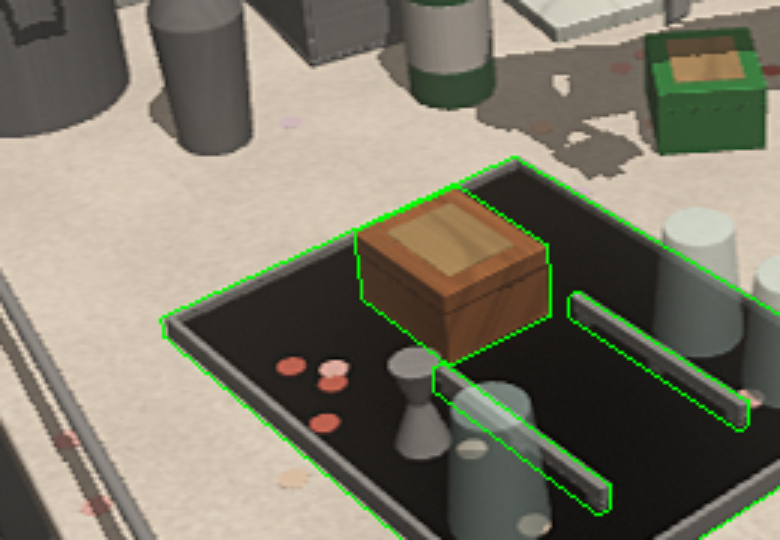

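```bash
python3 - <<'E'
from h import *
c=cam("scene"); im=cv2.imread("pics/scene4.png").astype(np.float32); g=im.mean(2)
L=np.array([.586,.0074,.183])
B=RAILS[0]
hull=cv2.convexHull(np.round(proj(place(B,L),c)).astype(np.int32)); mm=np.zeros(g.shape,np.uint8); cv2.fillConvexPoly(mm,hull,1); mm=cv2.dilate(mm,np.ones((9,9)))
v=g[mm>0]; print(np.percentile(v,[10,30,50,70,90]))
ys,xs=np.nonzero(mm); 
cv2.imwrite("pics/r.png",cv2.resize(im[ys.min()-5:ys.max()+5,xs.min()-5:xs.max()+5],None,fx=8,fy=8,interpolation=cv2.INTER_NEAREST))
# box top/bottom edges overlay compare: fit with soft mask of rail
soft=np.clip((g-25)/55,0,1)*mm
print(fit(soft,[B],L,c))
print(fit(soft,[B],L+[-.003,0,-.02],c))
E
```

```text
[ 23.          25.          28.66666603  58.         130.06666565]
(array([0.57938507, 0.00848384, 0.22066396]), np.float64(0.31273651123046875))
(array([0.5793151 , 0.0074061 , 0.21259667]), np.float64(0.3119806945323944))[ WARN:0@0.804] global loadsave.cpp:1063 imwrite_ Unsupported depth image for selected encoder is fallbacked to CV_8U.
```

View pics/r.png

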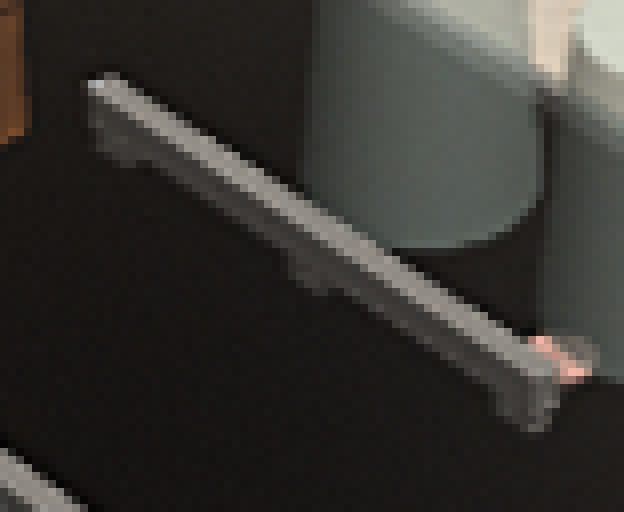

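```bash
python3 - <<'E'
from h import *
c=cam("scene"); im=cv2.imread("pics/scene4.png").astype(np.float32); g=im.mean(2)
L=np.array([.586,.0074,.183])
def top(s): 
    return boxpts(s*.067,.065,.005,.095,.034,.034)
# collect centre-line: for samples along rail, cross-profile centroid of brightness, compare w/ projected centre
for s,rng in((-1,(-.02,.13)),(1,(-.02,.03))):
  P=[];E=[]
  for y in np.linspace(*rng,25):
    q=np.array([[s*.067+d,y,.034] for d in np.linspace(-.014,.014,57)])
    px=proj(place(q,L),c).astype(np.float32)
    v=cv2.remap(g,px[:,0].reshape(1,-1),px[:,1].reshape(1,-1),cv2.INTER_LINEAR)[0]
    w=np.clip(v-85,0,None); 
    E.append((np.linspace(-14,14,57)*w).sum()/w.sum()); P.append(y)
  k=np.polyfit(P,E,1); print("scene rail",s,"offset mm med",np.median(E),"slope mrad",k[0],"at y=0.065",np.polyval(k,.065), np.std(E-np.polyval(k,P)))
c=cam("top"); g=cv2.imread("pics/top4.png").astype(np.float32).mean(2)
for s in(-1,1):
  P=[];E=[]
  for y in np.linspace(-.025,.155,40):
    q=np.array([[s*.067+d,y,.034] for d in np.linspace(-.012,.012,49)])
    px=proj(place(q,L),c).astype(np.float32)
    v=cv2.remap(g,px[:,0].reshape(1,-1),px[:,1].reshape(1,-1),cv2.INTER_LINEAR)[0]
    w=np.clip(v-30,0,None); E.append((np.linspace(-12,12,49)*w).sum()/w.sum()); P.append(y)
  k=np.polyfit(P,E,1); print("top rail",s,np.median(E),"slope",k[0],np.std(E-np.polyval(k,P)))
E
```

```text
scene rail -1 offset mm med -1.4943561313673557 slope mrad -1.040080704138763 at y=0.065 -1.5632743337697124 0.29175823053643035
scene rail 1 offset mm med -1.461120810346445 slope mrad 58.52150821609089 at y=0.065 2.8427676381041893 0.6771134902127564
top rail -1 -1.958580863868622 slope -1.1114612481915123 0.19708635070392294
top rail 1 -2.067395904265469 slope -2.0726166764808585 0.6068392221870212
```

>>> {"name": "arm_command", "arguments": {"plan": [-0.4,0.1,0.018,-0.1,0,-0.4,0.19,0.035,-0.3,0,-0.4,0.19,0.035,-0.4,0,-0.4,0.19,0.035,-0.4,0,-0.4,0.19,0.035,-0.4,0,-0.4,0.3,0.055,-0.4,0,-0.4,0.34,0.063,-0.4,0,-0.4,0.36,0.066,-0.4,0,-0.4,0.37,0.068,-0.4,0,-0.4,0.38,0.07,-0.4,0,-0.4,0.39,0.072,-0.4,0,-0.4,0.391,0.072,-0.4,0,-0.4,0.391,0.072,-0.4,0]}}

```text
time_s: 7.65
ee_pos: [0.5464, -0.1192, 0.2388]
eef_rot: [3.142, -0.001, -2.96]
force: [-4.2, -0.6, 3.2]
grip_width: 0.066
```

>>> {"name": "arm_command", "arguments": {"plan": [-0.4,-0.1,-0.0185,0,0,-0.4,-0.2,-0.037,0,0,-0.4,-0.39,-0.072,0.2,0,-0.4,-0.39,-0.072,0.4,0,-0.4,-0.39,-0.072,0.4,0,-0.4,-0.39,-0.072,0.4,0,-0.4,-0.39,-0.072,0.4,0,-0.4,-0.39,-0.072,0.4,0]}}

```text
time_s: 8.45
ee_pos: [0.3905, -0.1478, 0.3986]
eef_rot: [-3.141, 0.001, -2.96]
force: [-0.9, -0.1, -0.4]
grip_width: 0.0659
```

```bash
python3 - <<'E'
from meas import *
run("5",L=(.5847,.0071,.184),ats=dict(top=(358,195),scene=(262,240)))
E
```

```text
8.45
top [ 331  166   54   49 2084] (array([ 0.60404318, -0.09865369,  0.18145385]), np.float64(0.00894317775964737)) [  -0.33240935 -107.50763437] -0.14588339336949666
scene [ 228  211   66   59 2582] (array([ 0.60130524, -0.09777608,  0.18270949]), np.float64(0.01091025210916996)) [  -2.86355506 -106.14389632] -0.07394072314624507
```

View pics/top5_f.png

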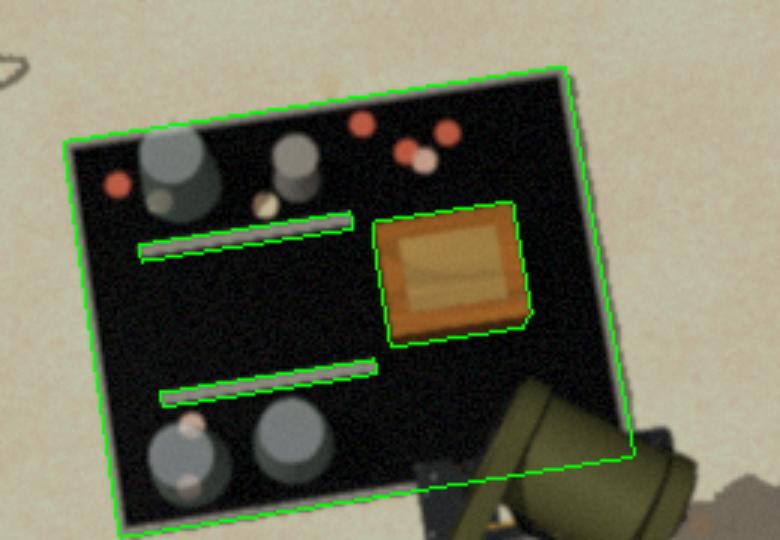

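View pics/scene5_f.png

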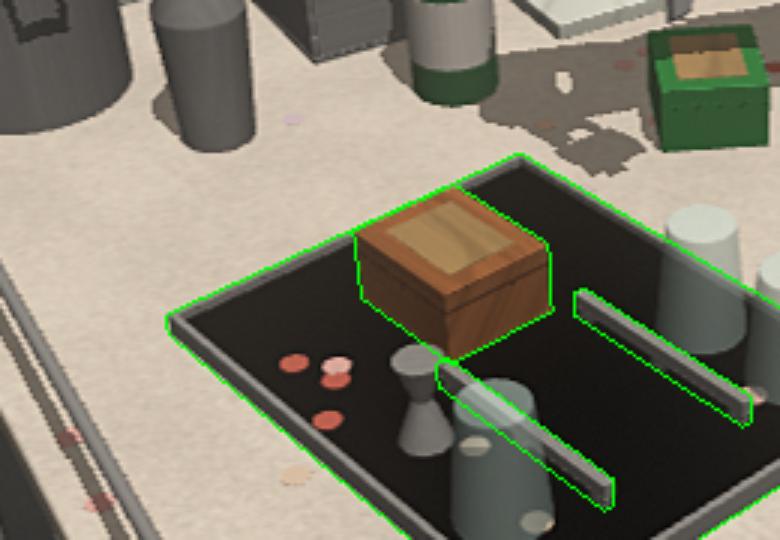

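>>> {"name": "arm_command", "arguments": {"plan": [-0.4,0.58,-0.134,0,-0.749,-0.4,0.58,-0.134,0,-0.749,-0.4,0.58,-0.134,0,-0.749,-0.4,0.58,-0.134,0,-0.749,-0.4,0.58,-0.134,0,-0.749,-0.4,0.58,-0.134,0,-0.749,-0.4,0.58,-0.134,0,-0.749,-0.4,0.58,-0.134,0,-0.749,-0.4,0.58,-0.134,0,-0.749,-0.4,0.58,-0.134,0,-0.749,-0.4,0.58,-0.134,0,-0.749,-0.4,0.58,-0.134,0,-0.749,-0.4,0.58,-0.134,-0.399,-0.749,-0.4,0.58,-0.134,-0.399,-0.749,-0.4,0.58,-0.134,-0.399,-0.749,-0.4,0.58,-0.134,-0.399,-0.749,-0.4,0.58,-0.134,-0.399,-0.749,-0.4,0.58,-0.134,-0.399,-0.749]}}

```text
time_s: 10.35
ee_pos: [0.6234, -0.2016, 0.2415]
eef_rot: [3.139, 0.002, 1.756]
force: [0.7, -0.1, 0.2]
grip_width: 0.066
```

```bash
python3 - <<'E'
from station import sensors, vision
import cv2
o=sensors.get_obs();print(o["ee_pos"],o["eef_rot"],o["force"])
cv2.imwrite("pics/wrist6.png",vision.camera("wrist"))
cv2.imwrite("pics/scene6.png",vision.camera("scene"))
E
```

```text
[ 0.62341295 -0.20162258  0.24147425] [3.13901727e+00 1.57495558e-03 1.75560056e+00] [ 0.68813745 -0.1028198   0.19998396]
```

View pics/wrist6.png

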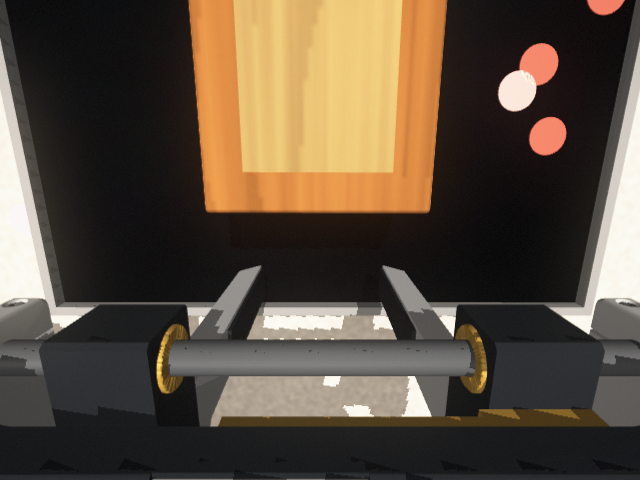

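View pics/scene6.png

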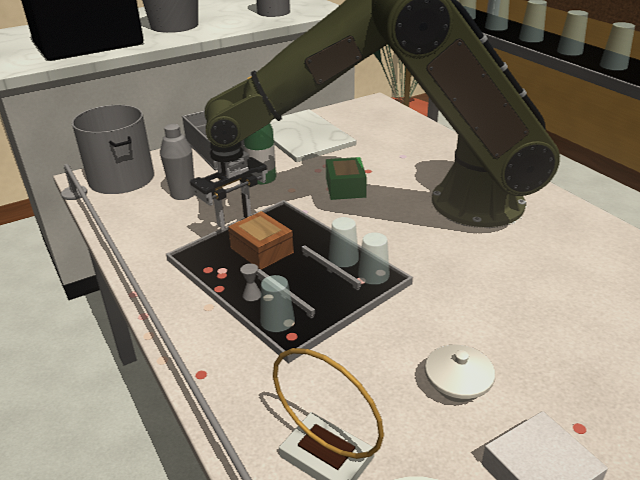

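>>> {"name": "arm_command", "arguments": {"plan": [-0.4,-0.0056,0.03,0,0,-0.4,-0.0093,0.05,0,0,-0.4,-0.0121,0.065,0,0,-0.4,-0.0149,0.08,0,0,-0.4,-0.0177,0.095,0,0,-0.4,-0.0205,0.11,0,0,-0.4,-0.0233,0.125,0,0,-0.4,-0.0261,0.14,0,0,-0.4,-0.0289,0.155,0,0,-0.4,-0.0316,0.17,0,0,-0.4,-0.0344,0.185,0,0,-0.4,-0.0372,0.2,0,0,-0.4,-0.04,0.215,0,0,-0.4,-0.042,0.226,0,0,-0.4,-0.042,0.226,0,0]}}

```text
time_s: 11.95
ee_pos: [0.6059, -0.1104, 0.2391]
eef_rot: [-3.142, -0.0, 1.755]
force: [-0.1, -0.7, -0.2]
grip_width: 0.0661
```

```bash
python3 - <<'E'
from station import sensors, vision
from meas import run
import cv2
o=sensors.get_obs();print(o["ee_pos"],o["eef_rot"],o["force"])
cv2.imwrite("pics/wrist7.png",vision.camera("wrist"))
run("7",L=(.5847,.0071,.184),ats=dict(top=(330,195),scene=(270,260)))
E
```

```text
[ 0.60587427 -0.11040282  0.23908878] [-3.14153708e+00 -4.19620903e-04  1.75508868e+00] [-0.09145202 -0.71582529 -0.21478052]
12.0
top [ 309  164   47   55 1099] (array([ 0.59650758, -0.0363079 ,  0.27989994]), np.float64(0.7490443587303162)) [  3.66620738 -44.83552172] 5.494661887363971
scene [ 242  220   68   57 2676] (array([ 0.59058933, -0.04167669,  0.18528923]), np.float64(0.029925638809800148)) [ -3.13443675 -49.03085415] 0.07386717697130724
```

View pics/wrist7.png

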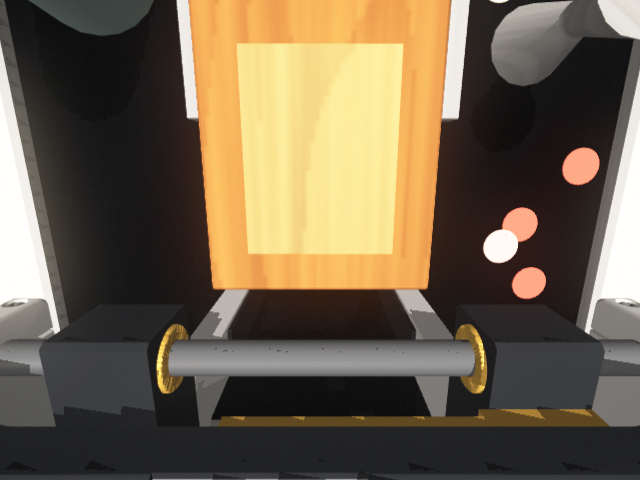

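View pics/scene7_f.png

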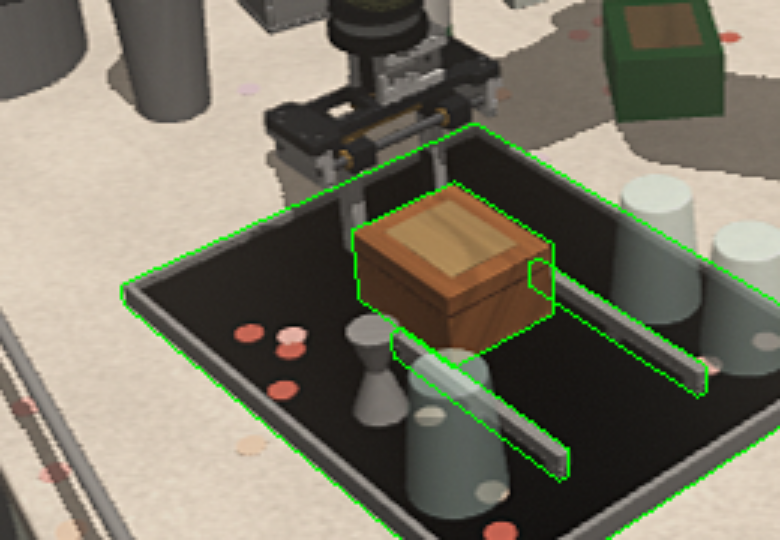

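View pics/top7_f.png

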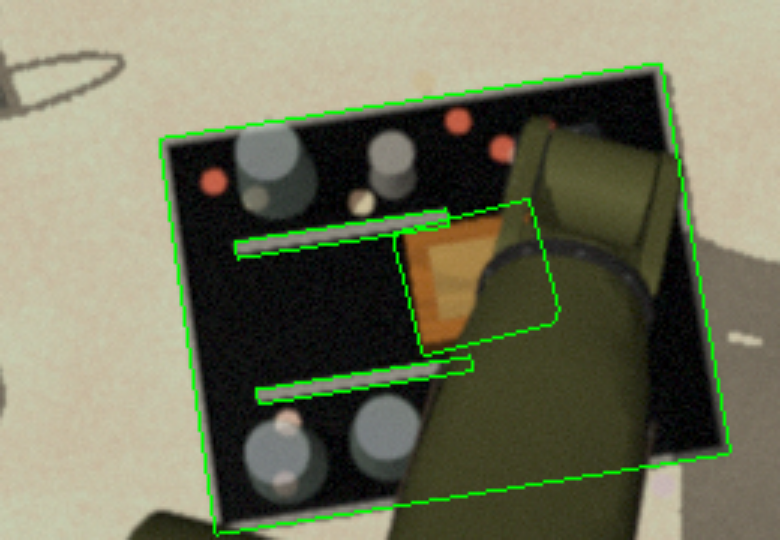

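```bash
python3 - <<'E'
from h import *
c=cam("wrist"); L=np.array([.5847,.0071,.184])
print(c[0])
im=cv2.imread("pics/wrist7.png")
g=im.astype(np.float32)
def t(px,z): 
    p=ray(px,c,z); return (rel(np.array([p[0],p[1],0]),L)[0]).round(1)
for n,px,z in(("railL outer mouth",(187,118),.034),("railR outer mouth",(462,118),.034),("railL top",(180,2),.034),("railR top",(468,2),.034),("boxbackL",(212.5,289),.077),("boxbackR",(428.5,289),.077),("boxL",(190.5,2),.077),("boxR",(451,2),.077)): print(n,t(px,z))
cr=im[0:140,150:500]; cv2.imwrite("pics/w7c.png",cv2.resize(cr,None,fx=2.2,fy=2.2))
E
```

```text
[[331.7681168    0.         321.36786641]
 [  0.         331.7681168  238.81546789]
 [  0.           0.           1.        ]]
railL outer mouth [-71.2 -29.4]
railR outer mouth [ 73.  -29.4]
railL top [-69.5  23.9]
railR top [70.6 23.9]
boxbackL [ -50.3 -107.6]
boxbackR [  48.  -107.6]
boxL [-49.5   6.8]
boxR [47.6  6.7]
```

View pics/w7c.png

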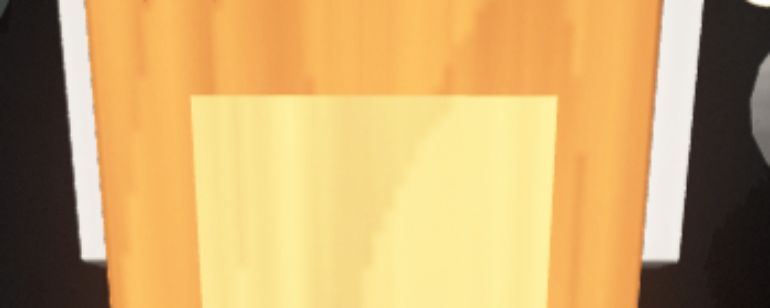

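>>> {"name": "arm_command", "arguments": {"plan": [-0.4,-0.0028,0.015,0,0,-0.4,-0.0056,0.03,0,0,-0.4,-0.0084,0.045,0,0,-0.4,-0.0121,0.065,0,0,-0.4,-0.0158,0.085,0,0,-0.4,-0.0196,0.105,0,0,-0.4,-0.0233,0.125,0,0,-0.4,-0.027,0.145,0,0,-0.4,-0.0307,0.165,0,0,-0.4,-0.0344,0.185,0,0,-0.4,-0.0381,0.205,0,0,-0.4,-0.0419,0.225,0,0,-0.4,-0.0456,0.245,0,0,-0.4,-0.0484,0.26,0,0,-0.4,-0.0512,0.275,0,0,-0.4,-0.053,0.285,0,0,-0.4,-0.0548,0.295,0,0,-0.4,-0.0548,0.295,0,0]}}

```text
time_s: 13.9
ee_pos: [0.584, 0.0075, 0.2391]
eef_rot: [3.141, -0.0, 1.755]
force: [-0.2, 0.2, -0.5]
grip_width: 0.0659
```

```bash
python3 - <<'E'
from station import sensors, vision
from meas import run
import cv2
o=sensors.get_obs();print(o["ee_pos"],o["eef_rot"],o["force"])
cv2.imwrite("pics/wrist8.png",vision.camera("wrist"))
run("8",L=(.5847,.0071,.184),ats=dict(scene=(290,285)))
E
```

```text
[0.58399509 0.0074623  0.23913889] [ 3.14146278e+00 -2.96441740e-04  1.75506041e+00] [-0.22194877  0.23413906 -0.46125483]
13.95
scene [ 275  241   70   66 2958] (array([0.56830932, 0.07638492, 0.16069605]), np.float64(0.04899798333644867)) [-3.43738613 71.11426643] -1.3352177468941664
```

View pics/wrist8.png

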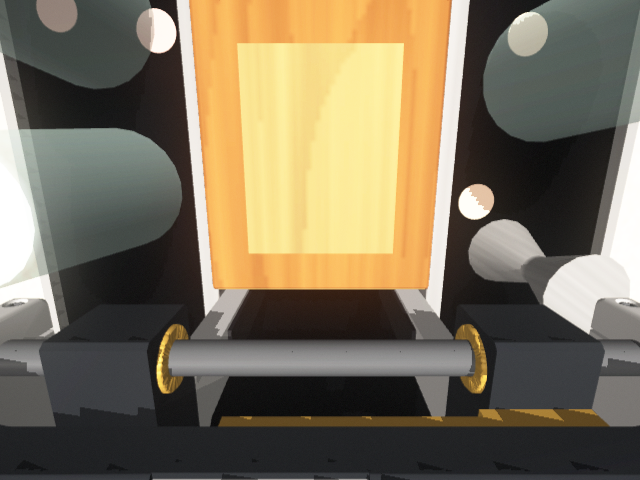

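View pics/scene8_f.png

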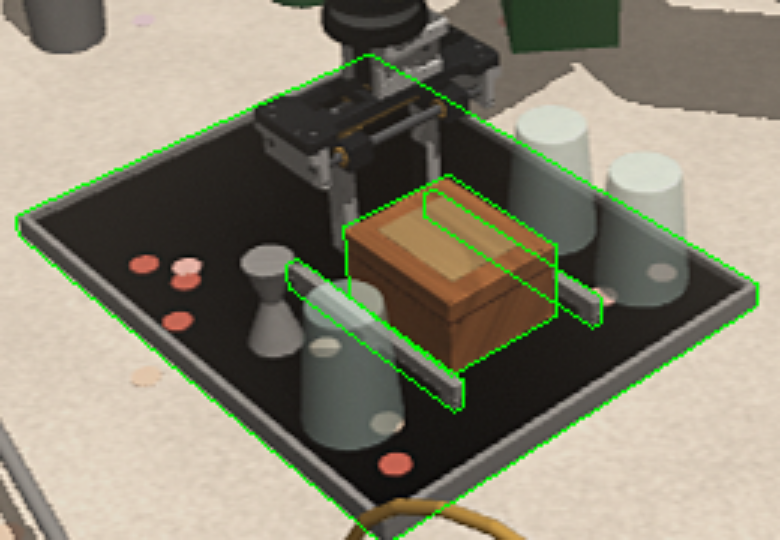

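>>> {"name": "arm_command", "arguments": {"plan": [-0.4,-0.0019,0.01,0,0,-0.4,-0.0037,0.02,0,0,-0.4,-0.0056,0.03,0,0,-0.4,-0.0074,0.04,0,0,-0.4,-0.0093,0.05,0,0,-0.4,-0.0112,0.06,0,0,-0.4,-0.0128,0.0688,0,0,-0.4,-0.0128,0.0688,0,0,-0.4,-0.0128,0.0688,0,0]}}

```text
time_s: 14.9
ee_pos: [0.5787, 0.0349, 0.2388]
eef_rot: [-3.141, -0.001, 1.755]
force: [-0.3, 0.4, -0.6]
grip_width: 0.0653
```

```bash
python3 - <<'E'
from station import sensors, vision
import cv2
o=sensors.get_obs();print(o["ee_pos"],o["eef_rot"],o["force"])
cv2.imwrite("pics/wrist9.png",vision.camera("wrist"))
E
```

```text
[0.57874384 0.03487446 0.23883048] [-3.14098234e+00 -7.07567237e-04  1.75495168e+00] [-0.27708513  0.43483242 -0.61272555]
```

View pics/wrist9.png

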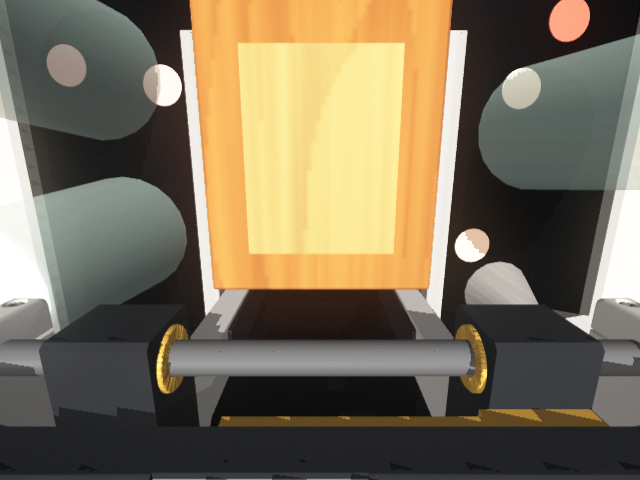

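>>> {"name": "arm_command", "arguments": {"plan": [-0.4,0.0093,-0.05,0,0,-0.4,0.0279,-0.15,0,0,-0.4,0.0465,-0.25,0,0,-0.4,0.0465,-0.25,0.2,0,-0.4,0.0465,-0.25,0.4,0,-0.4,0.0465,-0.25,0.4,0,-0.4,0.0465,-0.25,0.4,0,-0.4,0.0465,-0.25,0.4,0]}}

```text
time_s: 15.75
ee_pos: [0.5974, -0.0654, 0.4006]
eef_rot: [3.139, 0.001, 1.755]
force: [-0.4, 0.2, -0.6]
grip_width: 0.0656
```

```bash
python3 - <<'E'
from station import sensors, vision
from meas import run
import cv2
print(vision.camera_params("wrist"))
cv2.imwrite("pics/wrist10.png",vision.camera("wrist"))
run("10",L=(.5847,.0071,.184),ats=dict(top=(275,205),scene=(290,285)))
E
```

```text
{'intrinsics': array([[331.7681168 ,   0.        , 321.36786641],
       [  0.        , 331.7681168 , 238.81546789],
       [  0.        ,   0.        ,   1.        ]]), 'rvec': array([-2.88795963, -0.26529177, -0.03765692]), 'tvec': array([-0.57685557, -0.19080104,  0.34201278])}
15.8
top [ 252  178   55   49 2040] (array([0.56529718, 0.10401527, 0.1805421 ]), np.float64(0.015312674455344677)) [-1.3433339  98.82931825] -0.19812300413234088
scene [ 282  246   72   67 3118] (array([0.5634912 , 0.10386244, 0.16549306]), np.float64(0.026451697573065758)) [-3.1467988  99.00949572] -1.0603696906299627
```

View pics/wrist10.png

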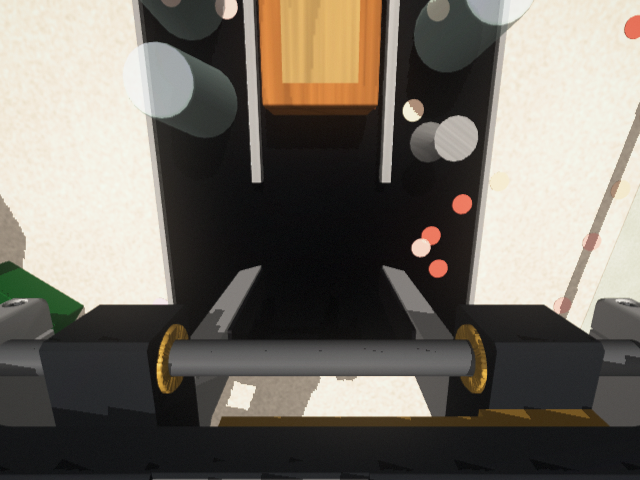

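View pics/scene10_f.png

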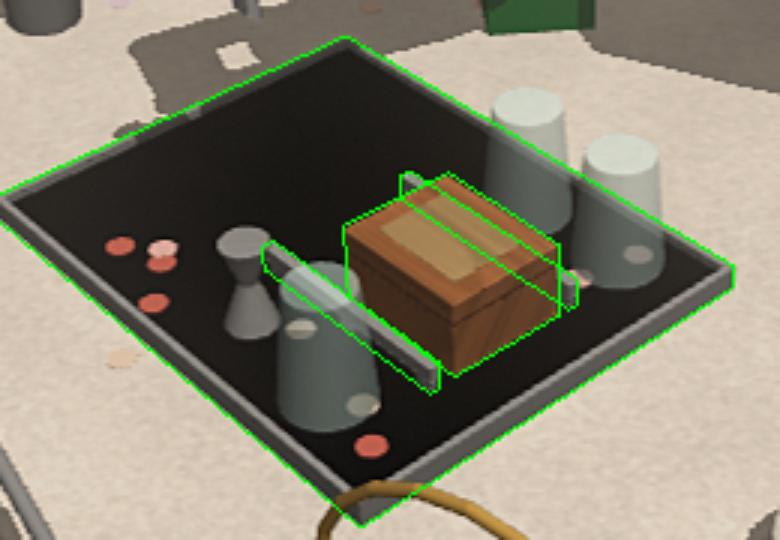

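View pics/top10_f.png

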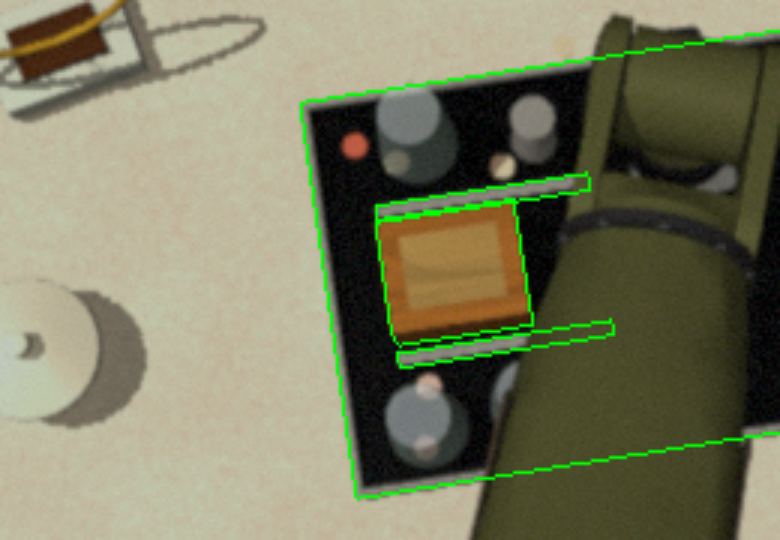

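```bash
python3 -c "
from station import job; print(job.hand_in())"
```

```text
the job is handed in; nothing more can be done
None
```

The wooden coaster box is in the lane with its front about 1 mm short of level with the rails' far ends, and I handed the job in at about 16 s. The hand-in reports no verdict.

**What I did:** I found the tray, rails and box in the camera pictures. I nudged the box twice from its near side with the two fingertips, which centred and straightened it. Then I pushed it 206 mm down the lane from behind in three stages, checking the pictures after each. The fingertips stayed about 28 mm above the tray floor, above the rail tops.

**Last checks:**

| Measurement | Top camera | Scene camera | Limit |
|---|---|---|---|
| Box front relative to lane end | −1.2 mm | −1.0 mm | ±8 mm |
| Box centre off the middle line | −1.3 mm | −3.1 mm | ±12 mm (judged at box front and back) |
| Turn from straight | −0.2° | −1.1° | ±6.9° |

The last pictures showed the box clear of both rails and the glasses and jigger in place. I did not measure their positions, and I did not check the bottle or bowl closely.

**Disagreements:** The scene camera read about 2–3 mm more toward the near side than the top camera throughout. That is about the 2 mm calibration error and well inside the limits. One top-camera fit during the push was spoiled because the arm hid part of the box, so I ignored it and used the wrist camera instead.

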